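# Load the slide reader and set its gap gauge

### The arm

A 7-joint arm with a two-finger parallel gripper is mounted at the origin on the work surface. World frame = base frame: x ahead of the robot, y to its left, z up, the work surface at z = 0. Lengths are in mm, angles in rad, forces in N, time in s.
With the tool pointing down it reaches from about 425 to 1025 mm from the base axis. Payload 9.4 kg.
Tool frame: the origin (TCP) lies midway between the tips of the shut fingers; the grasp point (between the pads) lies 19 mm behind it (arm.hold_point_z is the distance from the TCP to the grasp point, in mm); z points along the fingers, y is the line along which they close (so a half turn about z gives the same grasp; the last joint's range is limited). The gripper opens to 85 mm and grips with 20 to 120 N. Pads are 22 mm wide; open, the fingers measure 114 mm over their backs; the gripper's body (76 mm by 85 mm) begins 54 mm behind the grasp point. The pads swing forward as they close: fully open they stand 13 mm farther back than shut.
Start: joints at [-0.077, 0.599, -0.003, 1.599, 0.002, 0.943, -0.08], TCP at [724.999, -0.007, 231.275] pointing down, gripper open.
Joint ranges: [-2.57, 2.57], [-0.35, 1.97], [-1.29, 1.29], [0.11, 2.56], [-1.05, 4.19], [0.11, 1.86], [-2.63, 2.63]. Speed limits (rad/s): [2.22, 2.22, 3.01, 3.01, 3.14, 3.14, 3.14].

### API

Orientations are given as a unit quaternion [x, y, z, w].
In Python, from station import arm, grab_frame gives the robot as it stands.
- The arm moves only by the tool carry_out, never from a script. Its argument "deltas" is a list of rows, each a list of 3 entries, a list of its own where there are three numbers: the shift along the tool's x, y, z in mm, then the turn, a rotation vector about the tool's x, y, z in degrees, then the opening, from 0 (shut) to 1 (fully open). In form: [[[x, y, z], [rx, ry, rz], hand], ...]. A call has exactly 8 rows; each row is the pose to reach, as a shift and turn from the pose commanded when the call began, along the tool's axes at that moment; what a row does not reach only later rows make up. A row lasts 1/10 s, in which the tool goes at most 50 mm and 8.59 degrees, less where a joint would pass 70% of its speed; a pose out of reach is approached as far as the arm can. A call with a gripper value outside its range is refused whole. The fingers move at their own pace and stop on an object; "grip_force" is the grip in N (left out, the last holds). Time passes only in rows, so rows that repeat a pose let the fingers close, or fill a call up. It gives the time, the measured TCP pose, the force, the opening and the grip force at its end, in the units of the state.
- arm.read_state(): the state, without advancing time (a new reading comes with each control period).
- grab_frame(name): name is "scene" or "side" or "wrist"; returns a dict with "frame" (420x560x3 uint8, red, green, blue), "vfov" (degrees; the focal length in pixels is half the picture's height over the tangent of half this angle, whatever the lens; pixels are square), "cx", "cy" (the principal point, pixels), "world_from_camera" (4x4, takes a point from camera to world coordinates); the wrist camera has in their place "mount" (4x4, takes a point from camera to tool coordinates, whose origin is the TCP and whose axes are the flange's). Camera axes: x right, y down, z forward; pixel columns grow to the right and rows downward; lengths in mm; the calibration is good to about 2 mm. A picture is of the moment at which its call begins: read the wrist's pose just before it. There is no depth.
- arm.hand_in(): hands the job in; it is judged then, once.
The state is a dict: "t": time; "joints": joint angles; "qd": joint speeds; "joint_torque": joint torques, N m; "tool_pos": TCP position; "ee_rot": TCP orientation; "wrist_force": force on the tool from outside, world axes, zero at the start; "ft_torque": the same for the moment, N m; "grip_width": finger opening in mm; "grip_force": force on a finger pad.
Only numpy, scipy, OpenCV 4.12 (cv2) and the standard library are available. Lean on these libraries where they do the work, as an engineer would, in place of code of your own. Each camera call takes 0.05 s, during which the arm holds its last target. There are 200 camera calls.

### The job

Get the slide reader ready for its gap check: lay the orange slide cassette flat in the reader's open drawer and slide the drawer fully shut. Then, without lifting it off its shelf, push the steel gauge blade point first into the gap under the bridge until its red line is level with the front face of the bridge. Leave the other lab things where they stand.

Things in the scene. Friction and masses are not known exactly. Their poses are not given: they have to be found in the camera images.
- reader: white slide reader fixed to the bench, 240 deep x 360 wide, 90 tall on its drawer side, 70 tall at the bridge. Origin: bench level under the middle of its front face; x points away from the operator into the reader, y to its left, z up. Left half (centre y +90): the drawer. Right half (centre y -90): the black gauge shelf and the white bridge over it.
- gap_mouth (a point): middle of the gap's mouth, on the shelf top (30 above the bench) in the plane of the bridge's front face; axes as the reader (x points into the gap). The gap under the bridge is 47 wide, 14 high and 60 long, open at the back: nothing stops the blade at the right depth. The bridge is 107 wide, its top 70 above the bench.
- shelf_front (a point): middle of the front edge of the black gauge shelf's top, 180 in front of the gap's mouth, 30 above the bench; axes as the reader. The flat shelf is 124 wide. Two low grey walls on it (12 high) flare out from the mouth, about 30 degrees each, to about 106 apart 50 in front of it, and lead the blade in.
- drawer (a joint): drawer opening in m: 0 fully shut, 0.145 fully open. It slides along the reader's x axis, towards the operator as it opens, moves against about 1.5 N of friction and stays where it is left.
- drawer_in (a point): centre of the drawer's inner floor, moving with the drawer; axes as the reader. Floor 12 above the bench, inside 130 (x) x 130 (y), side walls 30 high over the floor, front panel 20 thick with its top 70 above the bench.
- drawer_front (a point): middle of the front face of the blue lip (80 wide, 10 high, standing 12 out from the front panel) near the top of the drawer's front, 63 above the bench, moving with the drawer; push here along the reader's x to shut it
- cassette: orange slide cassette, a solid block 90 (its x) x 50 (its y) x 30 high with white-and-blue slides let into its top, about 0.15 kg, loose on the bench to the left or the right of the reader. Origin: centre of its underside.
- blade: loose flat steel gauge blade, 150 long (its x) x 40 wide x 6 thick, about 0.13 kg, lying on the gauge shelf in front of the gap, a little askew, its 90-degree point (last 20 mm) towards the gap. At the rear end stands a yellow thumb plate 40 wide, 6 thick, its top 36 above the blade's underside, its rear face at x -75. Origin: middle of its length, on the underside; the point is at x +75.
- red_line (a point): the red line across the blade's upper face, halfway along it (75 behind the point); axes as the blade
- jar: bystander: glass jar with a red lid, 60 across, 85 high; origin under its centre. It stands on the side of the reader where the cassette is not.
- tip_rack: bystander: green open tip rack, 120 x 90 x 50 high; origin under its centre
- petri: bystander: clear petri dish, 90 across, 18 high; origin under its centre
Things that resemble listed ones, but are neither listed nor needed, are in the scene too. Of the things shaped like the cassette, the orange one is meant. There is more than one size of the blade; the one meant has the size given above.

How it is judged (in metres and radians):
On the way, in this order (a step that is already met when the one before it is completed fails the run):
1. the cassette lies flat on the drawer's floor and is let go (x of cassette in the frame of drawer_in between -0.05 and 0.05 m and y of cassette in the frame of drawer_in between -0.05 and 0.05 m and z of cassette in the frame of drawer_in below 0.005 m and angle between cassette's own z axis and vertical below 0.1 rad and contact force between the fingers and cassette below 0.2 N), for 0.2 s.
2. the drawer is shut (within 4 mm) (value of joint drawer below 0.004 m), for 0.2 s.
3. the blade is in the gap with its red line within 4 mm of the bridge's front face (x of red_line in the frame of gap_mouth between -0.004 and 0.004 m and y of red_line in the frame of gap_mouth between -0.01 and 0.01 m), for 0.2 s.
At the end, for the whole second after the job is handed in: The cassette lies flat on the drawer's floor, the drawer is shut to within 4 mm, and the blade rests on its shelf in the gap, point first, with its red line within 4 mm of the plane of the bridge's front face (all of step 3 and z of blade in the frame of gap_mouth below 0.004 m and angle between the x axis of blade and the x axis of gap_mouth, either way round below 0.2 rad and linear speed of blade below 0.01 m/s and value of joint drawer below 0.004 m and angle between cassette's own z axis and vertical below 0.1 rad and x of cassette in the frame of drawer_in between -0.05 and 0.05 m and y of cassette in the frame of drawer_in between -0.05 and 0.05 m and z of cassette in the frame of drawer_in below 0.005 m); the robot touches nothing.
It fails at once if the blade is lifted more than 15 mm off its shelf (z of blade in the frame of gap_mouth above 0.015 m).
It fails at once if the jar, tip rack or petri dish is moved more than 25 mm (distance of any of jar, tip_rack, petri from where it was at the start of the episode above 0.025 m).
It also fails if it takes over 67 s, if anything falls off the work surface, if the arm or the gripper's body presses on something with over 40 N, if the wrist force passes 120 N, or if a joint passes its speed limit or range.

## Working session

There is one attempt and no reset: what is moved stays moved. The work goes in short steps, Python scripts to look and compute and a tool call to move; the robot and the scene stay as the last step left them, time stands still between calls to the robot, and variables do not carry over. Pictures are saved under pics/ and viewed, at most 10 in all, crops included, and the job is handed in when it is done.

Besides the shell and the picture viewer there is one more tool, called after "Emit:" by a JSON object that holds its "method" and its "body", one argument or row to a line. carry_out: Moves the arm, as the interface text tells. Its arguments: {"type":"object","properties":{"deltas":{"type":"array","items":{"type":"array"}},"grip_force":{"type":"number"}},"required":["deltas"]}

```bash
mkdir -p pics
cat > h.py <<'E'
import numpy as np, cv2
from scipy.spatial.transform import Rotation as R
from station import arm, grab_frame
def cam(name):
    s=arm.read_state(); f=grab_frame(name); f['frame']=np.array(f['frame'])
    if name=='wrist':
        T=np.eye(4); T[:3,:3]=R.from_quat(s['ee_rot']).as_matrix(); T[:3,3]=s['tool_pos']
        f['W']=T@np.array(f['mount'])
    else: f['W']=np.array(f['world_from_camera'])
    f['f']=f['frame'].shape[0]/2/np.tan(np.radians(f['vfov'])/2)
    return f
def ray(f,u,v):
    d=f['W'][:3,:3]@np.array([(u-f['cx'])/f['f'],(v-f['cy'])/f['f'],1.]); return f['W'][:3,3],d/np.linalg.norm(d)
def onz(f,u,v,z):
    o,d=ray(f,u,v); return o+d*(z-o[2])/d[2]
def tri(f,p,g,q):
    a,d=ray(f,*p); b,e=ray(g,*q)
    s=np.linalg.lstsq(np.c_[d,-e],b-a,rcond=None)[0]; x=a+s[0]*d;y=b+s[1]*e
    return (x+y)/2,np.linalg.norm(x-y)
def proj(f,P):
    c=np.linalg.inv(f['W'])@np.append(P,1); return f['cx']+f['f']*c[0]/c[2],f['cy']+f['f']*c[1]/c[2]
def save(f,n): cv2.imwrite(f'pics/{n}.png',f['frame'][:,:,::-1])
def load(n):
    import pickle; return pickle.load(open(n+'.pkl','rb'))
def dump(f,n):
    import pickle; pickle.dump({k:f[k] for k in('frame','W','f','cx','cy')},open(n+'.pkl','wb'))
E
python3 - <<'E'
from h import *
np.set_printoptions(precision=2,suppress=True)
for n in('scene','side','wrist'):
    f=cam(n); save(f,n+'0'); dump(f,n+'0'); print(n,f['f'],f['cx'],f['cy'],f['W'][:3,3],f['W'][:3,2])
s=cv2.imread('pics/scene0.png');t=cv2.imread('pics/side0.png')
E
```

```text
scene 395.757309765718 279.38455238783445 210.51390146759152 [1489.19  311.96  887.4 ] [-0.73 -0.23 -0.64]
side 479.0551925199672 284.37254125725974 211.99711986935333 [-20.3  970.75 784.6 ] [ 0.42 -0.73 -0.53]
wrist 367.2197999033537 282.21899132851934 197.96560486908496 [725.18  68.06 372.79] [-0.   -0.27 -0.96]
```

View pics/scene0.png

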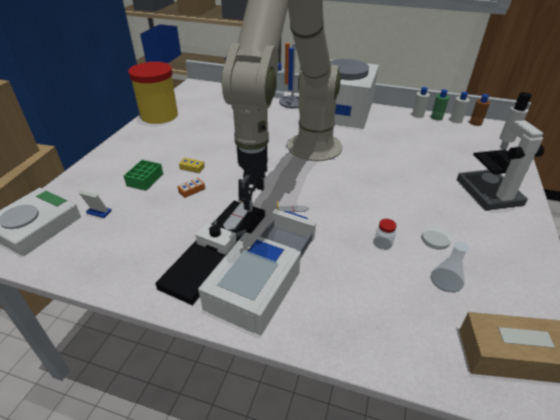

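View pics/side0.png

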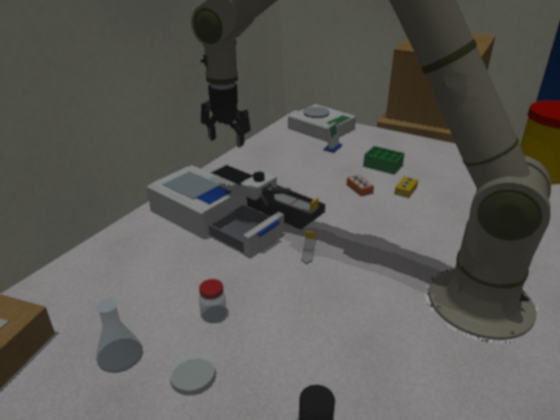

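View pics/wrist0.png

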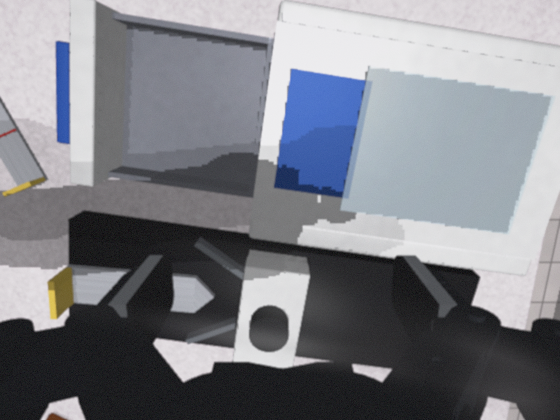

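The pictures show the reader ahead with its drawer open. The orange cassette is to the right at scene (191,187) and side (360,184). The blade is on the shelf, at wrist (130,287), with its yellow plate at (60,292). The jar is to the left.

Run:
```python
from h import *
np.set_printoptions(precision=1,suppress=True)
S,D,Wr=load('scene0'),load('side0'),load('wrist0')
def mask(f,lo,hi,box):
    h=cv2.cvtColor(f['frame'],cv2.COLOR_RGB2HSV); m=cv2.inRange(h,np.array(lo),np.array(hi)); k=np.zeros_like(m); x0,y0,x1,y1=box; k[y0:y1,x0:x1]=m[y0:y1,x0:x1]; return k
P={}
for n,f,box in(('scene',S,(170,172,215,200)),('side',D,(335,165,385,200))):
    k=mask(f,(3,110,60),(16,255,255),box)
    c=cv2.findContours(k,cv2.RETR_EXTERNAL,cv2.CHAIN_APPROX_NONE)[0]; c=np.vstack(c)[:,0]
    P[n]=c; print(n,c.min(0),c.max(0),[c[i] for i in(c[:,0].argmin(),c[:,0].argmax(),c[:,1].argmin(),c[:,1].argmax())])
    hull=cv2.convexHull(c)[:,0]
    top=np.array([onz(f,*p,30)[:2] for p in hull.astype(float)]); bot=np.array([onz(f,*p,0)[:2] for p in hull.astype(float)])
    print(' z30 hull rect',cv2.minAreaRect(top.astype(np.float32)))
    P[n+'c']=hull.mean(0) if 0 else (c.min(0)+c.max(0))/2
print('tri centre',tri(S,P['scenec'],D,P['sidec']))
# drawer in the wrist image
for n,(u,v,z) in dict(panelNL=(70,0,70),panelNR=(72,185,70),panelFR=(93,185,70),lipL=(57,41,68),lipR=(57,142,68),bodyFR=(250,238,90),bodyFL=(281,5,90),bodyBR=(527,273,90),floorFR=(110,172,12),wallR=(253,196,42),wallRf=(110,172,42),wallLf=(118,15,42),wallLb=(273,40,42),shelfFL=(72,213,30),platetopL=(73,266,66),tip=(213,297,36)).items(): print(n,onz(Wr,u,v,z))
for n,f,s in(('scene0',S,(130,150,330,330)),('side0',D,(140,110,420,290))):
    x0,y0,x1,y1=s; c=f['frame'][y0:y1,x0:x1,::-1]; k=390/c.shape[1]
    cv2.imwrite('pics/_%s.png'%n,cv2.resize(c,(390,int(c.shape[0]*k)),interpolation=cv2.INTER_CUBIC))
a,b=cv2.imread('pics/_scene0.png'),cv2.imread('pics/_side0.png')
o=np.zeros((max(len(a),len(b)),780,3),np.uint8); o[:len(a),:390]=a; o[:len(b),390:]=b; cv2.imwrite('pics/crop.png',o)
```

```text
scene [178 183] [203 196] [array([178, 186], dtype=int32), array([203, 188], dtype=int32), array([202, 183], dtype=int32), array([184, 196], dtype=int32)]
 z30 hull rect ((488.11676025390625, -342.3296203613281), (66.64805603027344, 91.02951049804688), 30.69053077697754)
side [348 178] [372 194] [array([348, 178], dtype=int32), array([372, 189], dtype=int32), array([348, 178], dtype=int32), array([360, 194], dtype=int32)]
 z30 hull rect ((448.2088317871094, -330.15972900390625), (64.66516876220703, 112.01248168945312), 56.50809097290039)
tri centre (array([ 458.4, -364.2,    5.8]), np.float64(1.5656372498430604))
panelNL [566.9 137.6  70. ]
panelNR [546.9  -4.   70. ]
panelFR [564.7  -4.   70. ]
lipL [551.5 109.5  68. ]
lipR [538.9  32.   68. ]
bodyFR [698.5 -44.   90. ]
bodyFL [724.2 129.8  90. ]
bodyBR [932.2 -75.6  90. ]
floorFR [552.8  -4.4  12. ]
wallR [697.8 -21.2  42. ]
wallRf [567.1   1.6  42. ]
wallLf [590.1 132.9  42. ]
wallLb [717.3 113.8  42. ]
shelfFL [519.1 -41.7  30. ]
platetopL [533.9 -81.   66. ]
tip [ 653.9 -130.3   36. ]
```

View pics/crop.png

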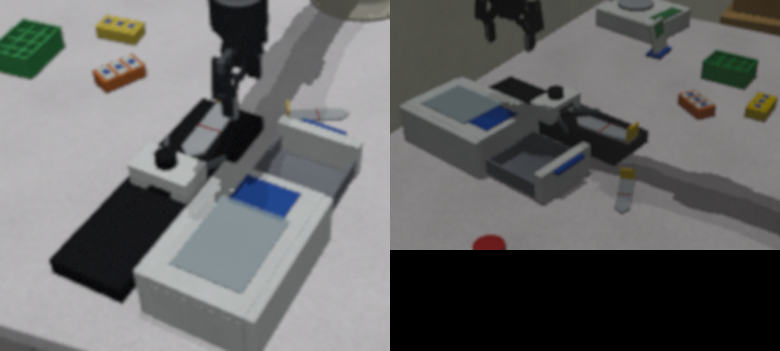

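Both crops show the orange cassette clear of its neighbours; the yellow one beside it is the decoy. Fit checks: reader yaw about -8°, cassette near (465,-345).

Run:
```python
from h import *
s=arm.read_state(); print(s['t'],s['ee_rot']); print(R.from_quat(s['ee_rot']).as_matrix().round(2), s['grip_width'],s['tool_pos'])
```

```text
0.15 [ 7.07093170e-01  7.07120117e-01 -4.96713864e-04 -3.77213054e-04]
[[-0.  1. -0.]
 [ 1.  0. -0.]
 [-0. -0. -1.]] 85.0274309330918 [ 7.24634508e+02 -5.28959212e-02  2.30578290e+02]
```

Emit:
{"method": "carry_out", "body": {
  "deltas": [
    [[-40,-25,0],[0,0,0],1],
    [[-85,-53,0],[0,0,0],1],
    [[-128,-80,0],[0,0,0],1],
    [[-170,-107,0],[0,0,0],1],
    [[-212,-133,0],[0,0,0],1],
    [[-255,-160,0],[0,0,0],1],
    [[-298,-187,0],[0,0,0],1],
    [[-340,-213,0],[0,0,0],1]
  ]
}}

```text
t: 0.95
tool_pos: [512.8, -338.0, 231.2]
ee_rot: [0.707, 0.707, -0.0, -0.0]
wrist_force: [1.2, 0.1, -1.0]
grip_width: 85.3
grip_force: 0.0
```

Emit:
{"method": "carry_out", "body": {
  "deltas": [
    [[-20,-12,0],[0,0,0],1],
    [[-40,-25,0],[0,0,0],1],
    [[-60,-37,0],[0,0,0],1],
    [[-60,-37,0],[0,0,0],1],
    [[-60,-37,0],[0,0,0],1],
    [[-60,-37,0],[0,0,0],1],
    [[-60,-37,0],[0,0,0],1],
    [[-60,-37,0],[0,0,0],1]
  ]
}}

```text
t: 1.75
tool_pos: [477.8, -395.7, 231.3]
ee_rot: [0.707, 0.708, 0.0, -0.0]
wrist_force: [0.1, 0.2, 0.2]
grip_width: 85.4
grip_force: 0.0
```

Run:
```python
from h import *
s=arm.read_state(); print(s['t'],s['tool_pos'],s['joints'])
f=cam('wrist'); save(f,'w1'); dump(f,'w1')
```

```text
1.75 [ 477.75993619 -395.71781841  231.29200989] [ 5.99189574e-01  4.72446181e-01  1.79039592e-03  1.84915543e+00
 -1.42541821e-03  8.19994563e-01  6.03259504e-01]
```

View pics/w1.png

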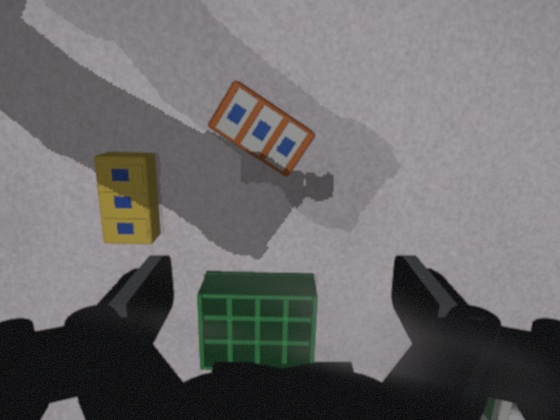

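The wrist picture shows the orange cassette with top corners (236,81), (314,132), (290,172) and (210,124). The tip rack's near edge is at row 272 and the yellow decoy is at (127,198). Nothing stands within 100 mm of it.

```bash
cat >> h.py <<'E'
def orange(f):
    h=cv2.cvtColor(f['frame'],cv2.COLOR_RGB2HSV); m=cv2.inRange(h,np.array((3,120,60)),np.array((15,255,255)))
    m=cv2.morphologyEx(m,cv2.MORPH_CLOSE,np.ones((5,5)))
    c=max(cv2.findContours(m,cv2.RETR_EXTERNAL,cv2.CHAIN_APPROX_NONE)[0],key=cv2.contourArea); return cv2.convexHull(c)[:,0].astype(float)
E
python3 - <<'E'
from h import *
np.set_printoptions(precision=1,suppress=True)
f=load('w1'); h=orange(f)
print(cv2.minAreaRect(h.astype(np.float32)))
for z in(0,30): print(z,cv2.minAreaRect(np.array([onz(f,*p,z)[:2] for p in h],np.float32)))
for p in((236,81),(314,132),(290,172),(210,124)): print(onz(f,*p,30))
S=load('scene0'); c=np.mean([(236,81),(314,132),(290,172),(210,124)],0)
print('tri',tri(f,c,S,(190.5,186.5)), tri(f,c,load('side0'),(359.5,184)))
print('rack',[onz(f,*p,50) for p in((203,295),(315,295),(205,368))])
E
```

```text
((260.5384521484375, 128.6923065185547), (97.0725326538086, 53.251220703125), 33.690067291259766)
0 ((457.67352294921875, -359.3945007324219), (53.04802703857422, 95.51165008544922), 57.095943450927734)
30 ((459.30975341796875, -356.8489685058594), (48.78851318359375, 87.84249114990234), 57.09589767456055)
[ 437.2 -314.    30. ]
[ 507.9 -358.9   30. ]
[ 485.9 -396.6   30. ]
[ 412.1 -351.8   30. ]
tri (array([ 461.1, -357.2,   22.5]), np.float64(4.581024652369594)) (array([ 458.7, -356. ,   18. ]), np.float64(2.1471796710413016))
rack [array([ 400.6, -516. ,   50. ]), array([ 511. , -515.9,   50. ]), array([ 398. , -601.5,   50. ])]
```

Emit:
{"method": "carry_out", "body": {
  "deltas": [
    [[5,-2,10],[0,0,-8],1],
    [[11,-5,25],[0,0,-16],1],
    [[17,-8,45],[0,0,-24],1],
    [[23,-11,70],[0,0,-32],1],
    [[29,-14,95],[0,0,-40],1],
    [[35,-16,115],[0,0,-48],1],
    [[39,-18,130],[0,0,-56],1],
    [[39,-18,130],[0,0,-57],1]
  ]
}}

```text
t: 2.6
tool_pos: [458.2, -356.3, 99.5]
ee_rot: [0.282, 0.959, 0.001, -0.002]
wrist_force: [0.3, 0.0, -0.4]
grip_width: 85.6
grip_force: 0.0
```

Run:
```python
from h import *
np.set_printoptions(precision=2,suppress=True)
s=arm.read_state(); M=R.from_quat(s['ee_rot']).as_matrix(); print(s['t'],s['tool_pos'],M,s['wrist_force'])
f=cam('wrist'); h=orange(f); save(f,'w2'); dump(f,'w2')
print(cv2.minAreaRect(np.array([onz(f,*p,30)[:2] for p in h],np.float32)), h.min(0),h.max(0))
s=arm.read_state();print(s['tool_pos'],'delta tool',M.T@(np.array([459.5,-356.5,7])-s['tool_pos']))
```

```text
2.6 [ 458.15 -356.29   99.52] [[-0.84  0.54 -0.  ]
 [ 0.54  0.84  0.  ]
 [ 0.    0.   -1.  ]] [ 0.26  0.02 -0.41]
((456.9730224609375, -356.2060546875), (48.38814926147461, 89.82017517089844), 56.78181076049805) [238. 136.] [321. 278.]
[ 458.83 -357.15  100.68] delta tool [-0.56  0.86 93.68]
```

Emit:
{"method": "carry_out", "body": {
  "deltas": [
    [[0,0,25],[0,0,0],1],
    [[0,0,55],[0,0,0],1],
    [[0,0,80],[0,0,0],1],
    [[0,0,92],[0,0,0],1],
    [[0,0,92],[0,0,0],0.3],
    [[0,0,92],[0,0,0],0.3],
    [[0,0,92],[0,0,0],0.3],
    [[0,0,92],[0,0,0],0.3]
  ],
  "grip_force": 40
}}

```text
t: 3.45
tool_pos: [459.8, -358.1, 10.8]
ee_rot: [0.284, 0.959, -0.0, 0.001]
wrist_force: [-0.6, 0.3, 6.6]
grip_width: 49.3
grip_force: 42.6
```

Emit:
{"method": "carry_out", "body": {
  "deltas": [
    [[0,0,0],[0,0,0],0.8],
    [[0,0,0],[0,0,0],0.8],
    [[0,0,8],[0,0,0],0.8],
    [[0,0,8],[0,0,0],0.8],
    [[0,0,8],[0,0,0],0.3],
    [[0,0,8],[0,0,0],0.3],
    [[0,0,8],[0,0,0],0.3],
    [[0,0,8],[0,0,0],0.3]
  ],
  "grip_force": 40
}}

```text
t: 4.25
tool_pos: [459.1, -357.5, 1.1]
ee_rot: [0.284, 0.959, 0.0, -0.0]
wrist_force: [0.5, -0.4, -2.1]
grip_width: 49.5
grip_force: 42.1
```

Emit:
{"method": "carry_out", "body": {
  "deltas": [
    [[0,0,-20],[0,0,0],0.3],
    [[0,0,-60],[0,0,0],0.3],
    [[2,10,-100],[0,0,0],0.3],
    [[5,35,-130],[0,0,-3],0.3],
    [[11,75,-150],[0,0,-8],0.3],
    [[18,120,-150],[0,0,-14],0.3],
    [[26,165,-150],[0,0,-20],0.3],
    [[33,210,-150],[0,0,-25],0.3]
  ]
}}

```text
t: 5.05
tool_pos: [546.1, -162.0, 151.6]
ee_rot: [0.068, 0.998, -0.0, 0.0]
wrist_force: [1.0, -1.1, -3.0]
grip_width: 49.3
grip_force: 42.4
```

Emit:
{"method": "carry_out", "body": {
  "deltas": [
    [[-12,43,0],[0,0,0],0.3],
    [[-25,88,0],[0,0,0],0.3],
    [[-38,133,0],[0,0,0],0.3],
    [[-50,176,0],[0,0,0],0.3],
    [[-59,208,0],[0,0,0],0.3],
    [[-65,228,0],[0,0,0],0.3],
    [[-65,228,0],[0,0,0],0.3],
    [[-65,228,0],[0,0,0],0.3]
  ]
}}

```text
t: 5.85
tool_pos: [641.4, 53.3, 150.8]
ee_rot: [0.069, 0.998, -0.0, -0.0]
wrist_force: [-0.7, -0.7, -2.0]
grip_width: 49.1
grip_force: 42.3
```

Run:
```python
from h import *
s=arm.read_state(); print(s['t'],s['tool_pos'])
f=cam('wrist'); save(f,'w3'); dump(f,'w3'); f=cam('side'); dump(f,'side3'); f=cam('scene'); dump(f,'scene3')
```

```text
5.85 [641.42303717  53.25283566 150.84078525]
```

View pics/w3.png

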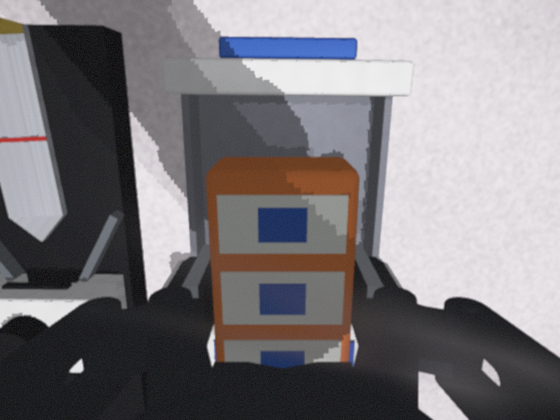

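The wrist view shows the cassette above the drawer: lip at rows 38–58, columns 220–356; panel top at rows 62–95, columns 168–412. The cassette is centred on column 283 against about 288 for the drawer.

Run:
```python
from h import *
np.set_printoptions(precision=1,suppress=True)
f=load('w3');w=load('wrist0')
for n,(u,v,z) in dict(panF_L=(412,62,70),panF_R=(168,62,70),panB_L=(411,95,70),panB_R=(165,95,70),lipL=(356,40,68),lipR=(220,38,68),wallLout=(390,97,42),wallRout=(182,97,42)).items(): print(n,onz(f,u,v,z))
print('lipL tri',tri(f,(356,40),w,(57,41)),'lipR',tri(f,(220,38),w,(57,142)))
print('panB_R tri',tri(f,(165,95),w,(95,185)))
```

```text
panF_L [566.6 139.6  70. ]
panF_R [547.3   1.3  70. ]
panB_L [584.8 138.2  70. ]
panB_R [564.9  -4.4  70. ]
lipL [550.3 109.2  68. ]
lipR [538.6  32.8  68. ]
wallLout [585.3 133.8  42. ]
wallRout [566.4  -2.1  42. ]
lipL tri (array([550. , 109.8,  65.4]), np.float64(0.09694116114308036)) lipR (array([538.4,  32.3,  67.2]), np.float64(0.7604716244072067))
panB_R tri (array([564.8,  -5. ,  67. ]), np.float64(0.6217946558621391))
```

Emit:
{"method": "carry_out", "body": {
  "deltas": [
    [[2,4,25],[0,0,0],0.3],
    [[2,4,60],[0,0,0],0.3],
    [[2,4,95],[0,0,0],0.3],
    [[2,4,120],[0,0,0],0.3],
    [[2,4,132],[0,0,0],0.3],
    [[2,4,137],[0,0,0],0.3],
    [[2,4,137],[0,0,0],0.3],
    [[2,4,137],[0,0,0],0.3]
  ]
}}

```text
t: 6.8
tool_pos: [641.3, 57.4, 15.5]
ee_rot: [0.07, 0.998, 0.0, 0.001]
wrist_force: [0.2, -0.1, -2.0]
grip_width: 49.5
grip_force: 42.4
```

Emit:
{"method": "carry_out", "body": {
  "deltas": [
    [[0,0,2],[0,0,0],0.3],
    [[0,0,2],[0,0,0],0.3],
    [[0,0,2],[0,0,0],0.75],
    [[0,0,2],[0,0,0],0.75],
    [[0,0,2],[0,0,0],0.75],
    [[0,0,-5],[0,0,0],0.75],
    [[0,0,-40],[0,0,0],0.75],
    [[0,0,-80],[0,0,0],0.75]
  ]
}}

```text
t: 7.6
tool_pos: [639.5, 57.5, 94.3]
ee_rot: [0.07, 0.998, -0.0, -0.001]
wrist_force: [0.6, -0.2, 0.1]
grip_width: 63.9
grip_force: 0.0
```

Emit:
{"method": "carry_out", "body": {
  "deltas": [
    [[20,0,-10],[0,0,0],0.4],
    [[60,0,-10],[0,0,0],0.1],
    [[100,0,-5],[0,0,0],0],
    [[127,0,0],[0,0,0],0],
    [[127,0,15],[0,0,0],0],
    [[127,0,35],[0,0,0],0],
    [[127,0,42],[0,0,0],0],
    [[127,0,42],[0,0,0],0]
  ]
}}

```text
t: 8.4
tool_pos: [514.4, 75.2, 51.8]
ee_rot: [0.07, 0.998, -0.0, -0.001]
wrist_force: [-0.2, -0.1, -0.1]
grip_width: -0.3
grip_force: 0.0
```

Run:
```python
from h import *
s=arm.read_state(); print(s['t'],s['tool_pos'],s['grip_width'])
f=cam('side'); dump(f,'side4')
g=cam('scene'); dump(g,'scene4')
a=cv2.resize(f['frame'][130:270,170:370,::-1],(400,280),interpolation=cv2.INTER_CUBIC)
b=cv2.resize(g['frame'][170:310,160:360,::-1],(400,280),interpolation=cv2.INTER_CUBIC)
cv2.imwrite('pics/c4.png',np.hstack([a,b]))
```

```text
8.4 [514.41337163  75.21176435  51.81648768] -0.2888371687854403
```

View pics/c4.png

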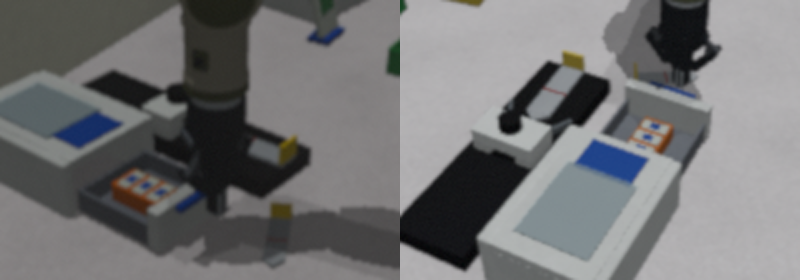

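The crops show the cassette lying flat in the drawer and the shut fingers in front of the blue lip. I'll push now.

Emit:
{"method": "carry_out", "body": {
  "deltas": [
    [[-10,0,0],[0,0,0],0],
    [[-20,0,0],[0,0,0],0],
    [[-35,0,0],[0,0,0],0],
    [[-52,0,0],[0,0,0],0],
    [[-70,0,0],[0,0,0],0],
    [[-88,0,0],[0,0,0],0],
    [[-106,0,0],[0,0,0],0],
    [[-122,0,0],[0,0,0],0]
  ]
}}

```text
t: 9.3
tool_pos: [636.7, 57.1, 52.7]
ee_rot: [0.07, 0.998, -0.0, -0.0]
wrist_force: [-2.4, -0.2, 1.1]
grip_width: 0.2
grip_force: 1.2
```

Emit:
{"method": "carry_out", "body": {
  "deltas": [
    [[-10,0,0],[0,0,0],0],
    [[-18,0,0],[0,0,0],0],
    [[-24,0,0],[0,0,0],0],
    [[-28,0,0],[0,0,0],0],
    [[-31,0,0],[0,0,0],0],
    [[-34,0,0],[0,0,0],0],
    [[-36,0,0],[0,0,0],0],
    [[-38,0,0],[0,0,0],0]
  ]
}}

```text
t: 10.1
tool_pos: [667.3, 53.6, 52.0]
ee_rot: [0.069, 0.998, -0.001, -0.005]
wrist_force: [-24.6, 2.1, 18.0]
grip_width: -0.1
grip_force: 12.4
```

Emit:
{"method": "carry_out", "body": {
  "deltas": [
    [[15,0,0],[0,0,0],0],
    [[35,0,0],[0,0,0],0],
    [[50,0,-15],[0,0,0],0],
    [[55,0,-50],[0,0,0],0],
    [[55,-10,-95],[0,0,8],0],
    [[55,-40,-140],[0,0,16],0],
    [[55,-80,-170],[0,0,24],0],
    [[55,-120,-178],[0,0,32],0]
  ]
}}

```text
t: 10.9
tool_pos: [603.9, -57.9, 234.5]
ee_rot: [0.343, 0.939, 0.002, 0.003]
wrist_force: [0.5, -0.0, -1.7]
grip_width: -0.1
grip_force: 0.0
```

Emit:
{"method": "carry_out", "body": {
  "deltas": [
    [[-13,-12,0],[0,0,8],0],
    [[-26,-24,0],[0,0,16],0],
    [[-39,-36,0],[0,0,24],0],
    [[-52,-48,0],[0,0,32],0],
    [[-65,-60,0],[0,0,40],0],
    [[-78,-72,0],[0,0,48],0],
    [[-91,-83,0],[0,0,56],0],
    [[-91,-83,0],[0,0,58],0]
  ]
}}

```text
t: 11.7
tool_pos: [618.8, -182.6, 230.5]
ee_rot: [0.757, 0.654, -0.0, 0.001]
wrist_force: [-0.4, -0.7, 0.1]
grip_width: 0.1
grip_force: 0.0
```

Run:
```python
from h import *
s=arm.read_state(); print(s['t'],s['tool_pos'],s['ee_rot'])
f=cam('wrist'); dump(f,'w5'); save(f,'w5')
```

```text
11.7 [ 618.77827129 -182.61187428  230.51460054] [ 7.56617100e-01  6.53857403e-01 -7.05885548e-05  1.02724950e-03]
```

View pics/w5.png

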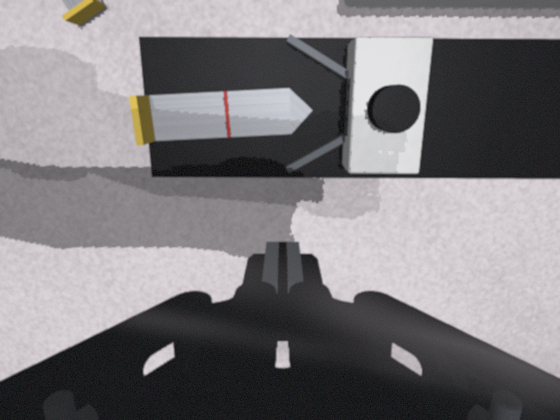

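The wrist view, aligned with the reader, shows the blade: point (312,109), red line (226,90)–(229,137), yellow plate columns 131–155. The bridge's front face is at columns 345–356, rows 38–173. The size (86 px from line to point) is checked next.

Run:
```python
from h import *
np.set_printoptions(precision=1,suppress=True)
f=load('w5'); g=f['frame'].astype(int)
h=cv2.cvtColor(f['frame'],cv2.COLOR_RGB2HSV)
r=((h[...,0]<8)|(h[...,0]>172))&(h[...,1]>90); r[:, :200]=0; r[:,260:]=0; r[160:]=0; r[:70]=0
v,u=np.nonzero(r); print('red',len(u),u.min(),u.max(),v.min(),v.max()); c=np.array([u.mean(),v.mean()])
y=(abs(h[...,0]-26)<6)&(h[...,1]>120); y[:60]=0
yc=cv2.convexHull(np.argwhere(y)[:,::-1].astype(np.int32))[:,0]; print('yellow',cv2.approxPolyDP(yc,3,True)[:,0].tolist() )
for row in(50,105,165): print(row,g[row,336:362,0])
print([ (c0, g[10:60,c0,0][20:36]) for c0 in (200,450)])
red=onz(f,*c,36); tip=onz(f,312,109,36); print('red',red,'tip',tip,np.linalg.norm(tip-red),'ang',np.degrees(np.arctan2(*(tip-red)[1::-1])))
print('red ends',onz(f,226,90,36),onz(f,229,137,36))
for n,p,z in(('platetopRL',(131,97),66),('platetopRR',(136,145),66),('shelfFL',(139,38),30),('shelfFR',(152,177),30),('brL',(355,38),70),('brR',(350,173),70),('brBackL',(433,38),70),('brBackR',(420,175),70),('wallL tip',(289,38),42),('wallRtip',(290,169),42)): print(n,onz(f,*p,z))
w=load('wrist0'); print('tri tip',tri(f,(312,109),w,(213,297)), 'platecorner',tri(f,(131,97),w,(50,281)))
print('brL tri',tri(f,(355,38),w,(248,250)))
```

```text
red 135 224 230 91 137
yellow [[192, 169]]
50 [ 54  52  52  54  51  57  56  50  37  30  41  68  97 100 100 104 101 106
 128 171 207 223 228 227 225 227]
105 [ 53  53  45  48  39  31  24  28  27  32  40  48  62  87 103 129 170 208
 225 229 228 228 229 227 228 228]
165 [ 37  37  31  19  21  22  51  78  97 102 104 106 126 165 191 205 206 208
 206 209 207 207 205 207 205 208]
[(200, array([203, 204, 201, 204, 206, 201, 173, 118,  66,  49,  51,  54,  51,
        54,  52,  49])), (450, array([208, 208, 207, 204, 203, 207, 206, 190, 140,  76,  43,  41,  41,
        44,  47,  46]))]
red [ 578.1 -122.9   36. ] tip [ 654.2 -129.7   36. ] 76.42022794086823 ang -5.144774647835008
red ends [ 581.4 -102.7   36. ] [ 576.5 -143.4   36. ]
platetopRL [509. -98.  66.]
platetopRR [ 503.3 -136.1   66. ]
shelfFL [514.2 -49.2  30. ]
shelfFR [ 496.1 -170.4   30. ]
brL [690.7 -80.7  70. ]
brR [ 676.8 -184.8   70. ]
brBackL [749.6 -89.3  70. ]
brBackR [ 734.9 -195.    70. ]
wallL tip [641.9 -69.6  42. ]
wallRtip [ 627.3 -179.5   42. ]
tri tip (array([ 654.1, -129.7,   37. ]), np.float64(0.029198981460076753)) platecorner (array([507.8, -97.9,  62.6]), np.float64(0.3451943396295165))
brL tri (array([694. , -76.5,  42.9]), np.float64(4.959238603975035))
```

Emit:
{"method": "carry_out", "body": {
  "deltas": [
    [[9,-22,0],[0,0,-1],0.3],
    [[22,-54,0],[0,0,-2],0.5],
    [[35,-86,10],[0,0,-3],0.5],
    [[45,-110,40],[0,0,-3.3],0.5],
    [[49,-118,80],[0,0,-3.3],0.5],
    [[49,-118,120],[0,0,-3.3],0.5],
    [[49,-118,130],[0,0,-3.3],0.5],
    [[49,-118,130],[0,0,-3.3],0.5]
  ]
}}

```text
t: 12.55
tool_pos: [507.9, -114.4, 99.4]
ee_rot: [0.735, 0.679, -0.001, -0.001]
wrist_force: [-0.3, -0.8, -0.0]
grip_width: 42.6
grip_force: 0.0
```

Run:
```python
from h import *
np.set_printoptions(precision=2,suppress=True)
s=arm.read_state(); M=R.from_quat(s['ee_rot']).as_matrix(); print(s['t'],s['tool_pos'],s['grip_width'],M)
f=cam('wrist'); dump(f,'w6'); save(f,'w6')
f=cam('side'); d=f['frame'][120:260,140:340,::-1]; 
a=cv2.imread('pics/w6.png'); b=cv2.resize(d,(240,168))
o=np.zeros((420,800,3),np.uint8); o[:,:560]=a; o[:168,560:]=b; cv2.imwrite('pics/c6.png',o)
s=arm.read_state(); print(s['tool_pos'],'delta',M.T@(np.array([509,-117.3,41])-s['tool_pos']))
```

```text
12.55 [ 507.95 -114.41   99.45] 42.55865715482301 [[ 0.08  1.   -0.  ]
 [ 1.   -0.08  0.  ]
 [ 0.   -0.   -1.  ]]
[ 509.26 -115.21  101.36] delta [-2.14  0.06 60.36]
```

View pics/c6.png

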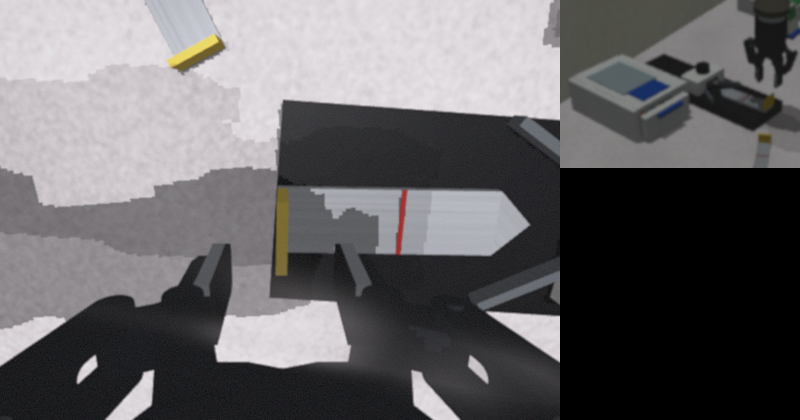

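The wrist view shows the plate (columns 276–288) midway between the open fingers (columns 225 and 345). The side inset shows the drawer shut.

Emit:
{"method": "carry_out", "body": {
  "deltas": [
    [[-2,0,15],[0,0,0],0.5],
    [[-2,0,35],[0,0,0],0.5],
    [[-2,0,50],[0,0,0],0.5],
    [[-2,0,57],[0,0,0],0.5],
    [[-2,0,59],[0,0,0],0.5],
    [[-2,0,59],[0,0,0],0.5],
    [[-2,0,59],[0,0,0],0.5],
    [[-2,0,59],[0,0,0],0.5]
  ]
}}

```text
t: 13.45
tool_pos: [508.6, -117.5, 42.0]
ee_rot: [0.736, 0.678, 0.0, 0.0]
wrist_force: [-0.4, -0.3, -0.4]
grip_width: 42.4
grip_force: 0.0
```

Emit:
{"method": "carry_out", "body": {
  "deltas": [
    [[0,0,0],[0,0,0],0.3],
    [[0,0,0],[0,0,0],0.2],
    [[0,0,0],[0,0,0],0.1],
    [[0,0,0],[0,0,0],0],
    [[0,0,0],[0,0,0],0],
    [[0,0,0],[0,0,0],0],
    [[0,0,0],[0,0,0],0],
    [[0,0,0],[0,0,0],0]
  ],
  "grip_force": 25
}}

```text
t: 14.25
tool_pos: [508.2, -117.5, 41.4]
ee_rot: [0.736, 0.678, 0.0, 0.0]
wrist_force: [-0.3, -1.3, 4.8]
grip_width: 5.5
grip_force: 26.9
```

Emit:
{"method": "carry_out", "body": {
  "deltas": [
    [[2.3,5,0],[0,0,1],0],
    [[4.6,11,0],[0,0,2],0],
    [[6.9,16.4,0],[0,0,3.1],0],
    [[6.5,23,0],[0,0,3.1],0],
    [[6.1,30,0],[0,0,3.1],0],
    [[5.7,37,0],[0,0,3.1],0],
    [[5.3,44,0],[0,0,3.1],0],
    [[5.2,46,0],[0,0,3.1],0]
  ]
}}

```text
t: 15.05
tool_pos: [551.9, -115.7, 41.4]
ee_rot: [0.754, 0.657, -0.002, -0.002]
wrist_force: [-11.7, 2.1, 18.3]
grip_width: 5.6
grip_force: 28.9
```

Emit:
{"method": "carry_out", "body": {
  "deltas": [
    [[0,0,-1],[0,0,0],0],
    [[0,0,-1],[0,0,0],0],
    [[0,0,-1],[0,0,0],0],
    [[0,0,-1],[0,0,0],0],
    [[0,5,-1],[0,0,0],0],
    [[0,10,-1],[0,0,0],0],
    [[0,15,-1],[0,0,0],0],
    [[0,15,-1],[0,0,0],0]
  ]
}}

```text
t: 15.85
tool_pos: [570.5, -118.1, 42.3]
ee_rot: [0.754, 0.657, 0.0, 0.0]
wrist_force: [0.2, 0.1, -1.7]
grip_width: 5.8
grip_force: 25.9
```

Run:
```python
from h import *
np.set_printoptions(precision=2,suppress=True)
s=arm.read_state(); print(s['t'],s['tool_pos'],s['wrist_force'],s['ft_torque'],s['grip_force'])
f=cam('wrist'); dump(f,'w7'); save(f,'w7')
h=cv2.cvtColor(f['frame'],cv2.COLOR_RGB2HSV); r=((h[...,0]<8)|(h[...,0]>172))&(h[...,1]>90); r=r.astype(np.uint8)
n,l,st,c=cv2.connectedComponentsWithStats(r)
for i in range(1,n):
    if st[i,4]>40: print(st[i],c[i],onz(f,*c[i],36))
s=arm.read_state(); print(s['tool_pos'],s['wrist_force'])
```

```text
15.85 [ 570.51 -118.13   42.28] [ 0.17  0.15 -1.66] [-0.04  0.09 -0.04] 25.896054804325104
[435 214  17  86 588] [442.96 256.43] [ 641.   -127.23   36.  ]
[ 569.83 -118.07   42.23] [ 0.86  0.2  -2.26]
```

View pics/w7.png

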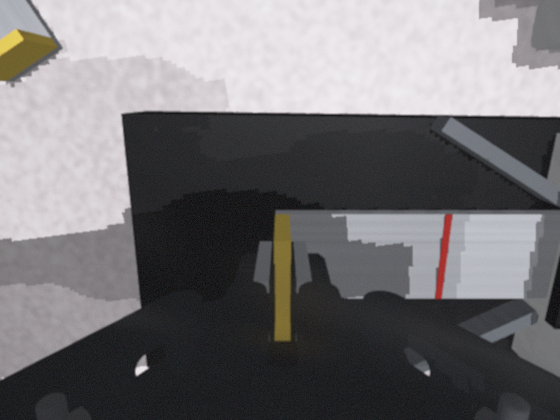

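The blade slides freely between the grey walls, with the red line at (443,256) and still about 43 mm short. I'll advance 38 and measure against the bridge edge.

Emit:
{"method": "carry_out", "body": {
  "deltas": [
    [[0,7,0],[0,0,0],0],
    [[0,14,0],[0,0,0],0],
    [[0,21,0],[0,0,0],0],
    [[0,28,0],[0,0,0],0],
    [[0,33,0],[0,0,0],0],
    [[0,36,0],[0,0,0],0],
    [[0,38,0],[0,0,0],0],
    [[0,38,0],[0,0,0],0]
  ]
}}

```text
t: 16.7
tool_pos: [607.0, -123.2, 42.3]
ee_rot: [0.754, 0.657, -0.0, 0.0]
wrist_force: [0.4, 0.1, -2.7]
grip_width: 5.3
grip_force: 25.9
```

Run:
```python
from h import *
np.set_printoptions(precision=1,suppress=True,linewidth=160)
s=arm.read_state(); print(s['t'],s['tool_pos'],s['wrist_force'],s['ee_rot'])
f=cam('wrist'); dump(f,'w8'); save(f,'w8')
h=cv2.cvtColor(f['frame'],cv2.COLOR_RGB2HSV); r=((h[...,0]<8)|(h[...,0]>172))&(h[...,1]>90); r=r.astype(np.uint8)
n,l,st,c=cv2.connectedComponentsWithStats(r)
for i in range(1,n):
    if st[i,4]>40: print(st[i],c[i],onz(f,*c[i],36))
for row in(150,180,200,220,240,260,280,300): print(row,f['frame'][row,400:520:2].mean(1).astype(int))
```

```text
16.7 [ 607.  -123.2   42.3] [ 0.4  0.1 -2.7] [ 0.8  0.7 -0.   0. ]
[435 214  17  86 621] [443.1 256.2] [ 677.5 -132.2   36. ]
150 [116 114 113 106  77  55  47  45  47  46  45  45  42  44  44  45  49  45  42  39  43  42  41  45  48  39  44  43  47  47  37  27  32  85 115 112 113 116 117
 118 117 114 116 117 118 119 117 118 118 117 119 118 116 117 115 117 119 116 117 115]
180 [ 46  42  43  45  46  47  41  45  40  35  25  28  46  82 107 110 110 110 107 110 107 109 106 109 106 109 107  99  67  33  36 101 115 112 115 115 114 111 111
 113 115 116 117 114 117 115 116 113 114 114 114 115 114 114 115 114 115 117 116 132]
200 [ 38  39  37  42  36  42  42  39  35  39  42  39  39  37  42  38  39  38  38  39  35  38  41  37  37  35  30  17  30  72  99 107 108  94  61  64  70 105 113
 113 116 115 117 116 115 114 117 116 117 117 114 117 115 115 115 114 115 127 155 160]
220 [171 172 171 170 170 170 169 168 170 170 167 170 170 169 170 169 169 168 166 169 168 166 123  87  87  92 145 133 101 102 100  99  99 103  98 104  83  17  22
  24  20  37  36  30  81 116 117 116 117 118 116 116 115 115 115 125 154
[... 301 characters left out ...]
 163 163 163 164 165 163 163 163 165 146  89  84  86  86  93  98  97 100  98 101 100  98 100  99  72  19  20  19  31  26
  37  46 108 116 115 113 116 116 118 113 114 116 123 163 198 215 225 232 231 232 233]
280 [ 99  98  98 100  97 128 163 162 162 164 166 165 161 162 166 163 164 161 143  81  84  76  95 100 101  98 101  99  98  98  99  89  33  20  21  24  27  36  30
  93 116 116 113 114 116 116 116 119 120 127 162 192 160 198 233 233 233 232 232 232]
300 [ 33  36  33  34  33  38  42  35  37  39  36  34  38  32  32  37  41  54  61  63  63  61  83 111 115 117 116 116 115 115  59  16  26  25  26  33  19  72 117
 116 115 114 114 113 110 113 113 118 151 192 216 224 231 232 232 232 231 231 231 231]
```

Run:
```python
from h import *
np.set_printoptions(precision=1,suppress=True,linewidth=160)
f=load('w8'); ex=np.array([np.cos(np.radians(-7.8)),np.sin(np.radians(-7.8)),0]); ey=np.array([-ex[1],ex[0],0])
red=onz(f,443.1,256.2,36)
for z,ps in((70,((512,220),(508,240),(504,260),(500,280))),(44,((488,220),(485,240),(481.5,260),(478,280)))):
    for p in ps: P=onz(f,*p,z); print(z,P,'red x rel',(red-P)@ex)
# sides of bridge seen in w5 for y
w=load('w5'); m=(onz(w,355,38,70)+onz(w,350,173,70))/2; print('y rel w5',(red-m)@ey,(red-m)@ex)
```

```text
70 [ 686.3 -104.8   70. ] red x rel -4.999325470979688
70 [ 685.2 -111.7   70. ] red x rel -4.833516408995288
70 [ 684.1 -118.9   70. ] red x rel -4.662494258733307
70 [ 682.9 -126.3   70. ] red x rel -4.486009241975908
44 [ 692.6 -114.5   44. ] red x rel -12.484984239322005
44 [ 691.4 -123.1   44. ] red x rel -12.541737053685562
44 [ 690.1 -131.9   44. ] red x rel -12.391928549194972
44 [ 688.7 -141.    44. ] red x rel -12.237334708925701
y rel w5 -0.26705095959098324 -6.2027224742128135
```

Emit:
{"method": "carry_out", "body": {
  "deltas": [
    [[0,2,0],[0,0,0],0],
    [[0,4,0],[0,0,0],0],
    [[0,5.5,0],[0,0,0],0],
    [[0,5.5,0],[0,0,0],0],
    [[0,5.5,0.6],[0,0,0],0],
    [[0,5.5,0.6],[0,0,0],0],
    [[0,5.5,0.6],[0,0,0],0],
    [[0,5.5,0.6],[0,0,0],0]
  ]
}}

```text
t: 17.55
tool_pos: [612.4, -123.9, 41.7]
ee_rot: [0.754, 0.657, -0.0, 0.0]
wrist_force: [-0.7, 0.2, -1.4]
grip_width: 5.4
grip_force: 25.9
```

```bash
cat > red.py <<'E'
from h import *
np.set_printoptions(precision=1,suppress=True,linewidth=160)
s=arm.read_state(); print(s['t'],s['tool_pos'],s['wrist_force'])
f=cam('wrist'); ex=np.array([np.cos(np.radians(-7.8)),np.sin(np.radians(-7.8)),0])
h=cv2.cvtColor(f['frame'],cv2.COLOR_RGB2HSV); r=((h[...,0]<8)|(h[...,0]>172))&(h[...,1]>90); r=r.astype(np.uint8)
n,l,st,c=cv2.connectedComponentsWithStats(r)
for i in range(1,n):
    if st[i,4]>40 and st[i,2]<40 and c[i][0]>300:
        red=onz(f,*c[i],36); print(st[i],c[i],red)
        g=f['frame'].mean(2)
        for row in(220,240,260,280):
            seg=g[row,440:540]; ct=440+np.argmax(seg>145+0*seg) if 0 else 440+[k for k in range(30,100) if seg[k]>145][0]
            cb=440+[k for k in range(20,60) if seg[k]<55][0]
            print(row,ct,cb,'top',(red-onz(f,ct,row,70))@ex,'bot',(red-onz(f,cb,row,44))@ex)
E
python3 red.py
```

```text
17.55 [ 612.4 -123.9   41.7] [-0.7  0.2 -1.4]
[435 214  17  85 565] [443.1 255.5] [ 682.7 -132.3   36. ]
220 497 460 top -0.002505873569465228 bot -1.176852324849136
240 493 460 top 0.23872151996678279 bot -2.284513119087259
260 490 460 top 0.14956897717118262 bot -3.4270107690899994
280 486 460 top 0.40092995572495 bot -4.606015004300547
```

Emit:
{"method": "carry_out", "body": {
  "deltas": [
    [[0,0,0.4],[0,0,0],0],
    [[0,0,0.4],[0,0,0],0.1],
    [[0,0,0.4],[0,0,0],0.2],
    [[0,0,0.4],[0,0,0],0.35],
    [[0,0,0.4],[0,0,0],0.35],
    [[0,0,-3],[0,0,0],0.35],
    [[0,0,-20],[0,0,0],0.35],
    [[0,0,-45],[0,0,0],0.35]
  ]
}}

```text
t: 18.4
tool_pos: [611.5, -123.8, 86.2]
ee_rot: [0.754, 0.657, -0.001, -0.001]
wrist_force: [0.2, 0.1, 0.0]
grip_width: 29.8
grip_force: 0.0
```

Emit:
{"method": "carry_out", "body": {
  "deltas": [
    [[0,0,-20],[0,0,0],0.35],
    [[0,0,-45],[0,0,0],0.35],
    [[0,-20,-70],[0,0,0],0.35],
    [[-20,-30,-100],[0,0,0],0.35],
    [[-50,-30,-120],[0,0,0],0.35],
    [[-60,-30,-130],[0,0,0],0.35],
    [[-60,-30,-130],[0,0,0],0.35],
    [[-60,-30,-130],[0,0,0],0.35]
  ]
}}

```text
t: 19.2
tool_pos: [574.5, -178.3, 216.1]
ee_rot: [0.753, 0.658, 0.0, -0.0]
wrist_force: [-0.6, 0.7, -0.3]
grip_width: 29.6
grip_force: 0.0
```

Run:
```python
from h import *
np.set_printoptions(precision=1,suppress=True,linewidth=160)
s=arm.read_state(); print(s['t'],s['tool_pos'],s['wrist_force'],s['grip_width'])
f=cam('wrist'); dump(f,'w9'); save(f,'w9'); g=cam('side'); dump(g,'side9')
h=cv2.cvtColor(f['frame'],cv2.COLOR_RGB2HSV); r=(((h[...,0]<8)|(h[...,0]>172))&(h[...,1]>90)).astype(np.uint8)
n,l,st,c=cv2.connectedComponentsWithStats(r)
for i in range(1,n):
    if st[i,4]>20: print(st[i],c[i],onz(f,*c[i],36))
o=np.zeros((420,800,3),np.uint8); o[:,:560]=f['frame'][:,:,::-1]; o[:168,560:]=cv2.resize(g['frame'][120:260,140:340,::-1],(240,168)); cv2.imwrite('pics/c9.png',o)
```

```text
19.2 [ 574.5 -178.3  216.1] [-0.6  0.7 -0.3] 29.589859882941067
[397  82   8  51 195] [400.6 107.5] [ 683.1 -133.    36. ]
```

View pics/c9.png

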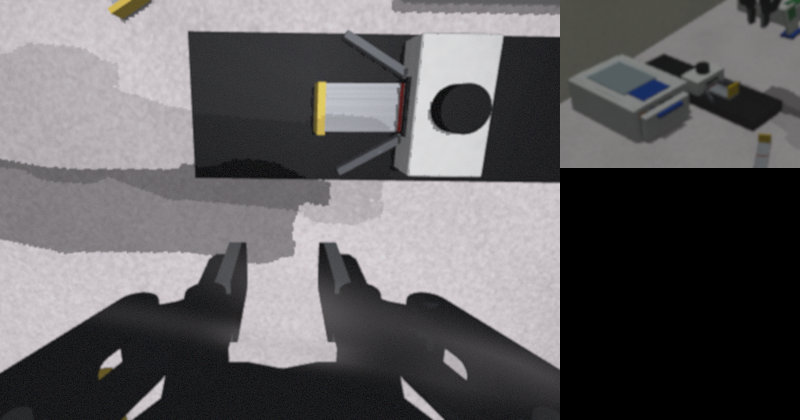

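The view shows the blade in the gap with its red line (401,107) at the bridge's front face, and the drawer looks shut. I'll measure both numerically from new positions (no more views).

Run:
```python
from h import *
np.set_printoptions(precision=1,suppress=True,linewidth=160)
g=load('side9'); f=load('w9'); ex=np.array([np.cos(np.radians(-7.8)),np.sin(np.radians(-7.8)),0])
gm=f['frame'].mean(2); red=onz(f,400.6,107.5,36)
for row in(50,85,107,130,165):
    k=np.argmax(gm[row,405:440]>165)+405; print(row,k,'red x rel',(red-onz(f,k,row,70))@ex)
ey=np.array([-ex[1],ex[0],0]); C=np.array([698.5,-44,0])
for n in('side0','side9'):
    g=load(n); h=cv2.cvtColor(g['frame'],cv2.COLOR_RGB2HSV); m=cv2.inRange(h,np.array((105,130,40)),np.array((125,255,255))); m[:, :190]=0;m[:,300:]=0
    k,l,st,c=cv2.connectedComponentsWithStats(m)
    for i in range(1,k):
        if st[i,4]>25:
            P=onz(g,*c[i],66)-C; print(n,st[i],c[i],'xr,yr @66',P@ex,P@ey,'@90',(onz(g,*c[i],90)-C)@ex,(onz(g,*c[i],90)-C)@ey)
```

```text
50 421 red x rel -0.7997591769418446
85 417 red x rel -0.26057094877144515
107 415 red x rel -0.30038801827769834
130 413 red x rel -0.4138180296988481
165 409 red x rel 0.16667343962798095
side0 [198 187  31  16 257] [213.1 194.4] xr,yr @66 72.94972358442952 62.37734828229392 @90 42.129173160361425 90.61351763038968
side0 [259 221  20  14  78] [268.2 227.7] xr,yr @66 -168.3618956654547 96.94321978550617 @90 -191.12301743543736 124.024943375406
side9 [198 187  31  16 259] [213.1 194.5] xr,yr @66 72.8569747324887 62.42388173743883 @90 42.03952197424086 90.65849694130023
side9 [222 205  20  12  66] [231.5 210.5] xr,yr @66 -31.936348638851275 94.2673450454646 @90 -59.25386916937982 121.43843864424196
```

The red line is within 1 mm of the front face. The drawer travelled 136.4 mm against about 137.5 mm of opening and ended on a hard stop. Handing in.

```bash
python3 -c "
from station import arm
print(arm.hand_in())"
```

```text
the job is handed in; nothing more can be done
None
```

Job handed in, result not reported back: the cassette was laid flat in the drawer, the drawer is shut against its stop, and the blade's red line measures within about 1 mm of the bridge's front face; I viewed 11 pictures, one over the limit of 10.

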